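# Bring the bearing-ball dish round to the fence cup

### The arm

A 7-joint arm with a two-finger parallel gripper is mounted at the origin on the work surface. World frame = base frame: x ahead of the robot, y to its left, z up, the work surface at z = 0. Lengths are in mm, angles in rad, forces in N, time in s.
With the tool pointing down it reaches from about 350 to 900 mm from the base axis. Payload 19.9 kg.
Tool frame: the origin (TCP) lies at the very end of the fingers, on their centre line; the grasp point (between the pads) lies arm.pinch_z behind it (arm.pinch_z is the distance from the TCP to the grasp point, in mm); z points along the fingers, y is the direction in which the jaws open and shut (so a half turn about z gives the same grasp; the last joint's range is limited). The gripper opens to 85 mm and grips with 20 to 120 N. Pads are 22 mm wide; open, the fingers measure 114 mm over their backs; the gripper's body (76 mm by 85 mm) begins 54 mm behind the grasp point. The pads swing forward as they close: fully open they stand 13 mm farther back than shut.
Start: joints at [1.103, 0.417, -0.01, 1.614, 0.005, 1.111, -0.053], TCP at [258.149, -569.175, 231.26] pointing down, gripper open.
Joint ranges: [-2.81, 2.81], [-0.39, 2.02], [-1.27, 1.25], [0.06, 2.57], [-1.19, 4.33], [0.19, 2], [-2.82, 2.82]. Speed limits (rad/s): [1.89, 1.89, 2.39, 2.39, 3.01, 3.01, 3.01].

### API

Orientations are given as a unit quaternion [x, y, z, w].
In Python, from bench import arm gives the robot as it stands.
- The arm moves only by the tool send_rows, never from a script. Its argument "plan" is a list of rows, each an object of numbers: "x", "y", "z": the shift along the tool's x, y, z in m; "wx", "wy", "wz": the turn, a rotation vector about the tool's x, y, z in rad; "fingers": the finger opening in m, from 0 to 0.0854. A call has exactly 8 rows; each row shifts and turns the commanded pose from where the row before left it, along the tool's axes as they then stand; what a row does not reach is not made up. A row lasts 1/12 s, in which the tool goes at most 41.7 mm and 7.16 degrees, less where a joint would pass 70% of its speed; a pose out of reach is approached as far as the arm can. A call is refused whole if a number of a shift passes 0.0417 or a number of a turn 0.125, either way. A call with a gripper value outside its range is refused whole. The fingers move at their own pace and stop on an object; "force" is the grip in N (left out, the last holds). Time passes only in rows, so rows that do not move let the fingers close, or fill a call up. It gives the time, the measured TCP pose, the force and the opening at its end, in the units of the state.
- arm.state(): the state, without advancing time (a new reading comes with each control period).
- arm.get_image(name): name is "side" or "top"; returns a dict with "img" (480x640x3 uint8, red, green, blue), "z_map" (480x640 float32, mm along the optical axis (not along the pixel's ray), 0 where there is no reading), "fx", "fy", "cx", "cy" (pixels), "R" (3x3) and "t" (3): a world point X has camera coordinates R X + t. Camera axes: x right, y down, z forward; pixel columns grow to the right and rows downward; lengths in mm; the calibration is good to about 2 mm. A picture is of the moment at which its call begins.
- arm.close_job(): hands the job in, once; it reports no verdict.
The state is a dict: "time": time; "qpos": joint angles; "qvel": joint speeds; "joint_torque": joint torques, N m; "tool_pos": TCP position; "orientation": TCP orientation; "force": force on the tool from outside, world axes, zero at the start; "moment": the same for the moment, N m; "width": finger opening in mm.
Only numpy, scipy, OpenCV 4.12 (cv2) and the standard library are available. Lean on these libraries where they do the work, as an engineer would, in place of code of your own. Each camera call takes 0.05 s, during which the arm holds its last target. There are 200 camera calls.

### The job

A steel bearing ball lies loose in the shallow dish with the bow handle, whose pouring lip points left along the saw fence. Take the dish by its handle and lift it off the table as it is, then in the air turn it a quarter turn clockwise (seen from above) so that the lip points squarely at the fence, and bring the lip's tip over the middle of the low flared cup, about 4 cm above its rim, ready to pour: keep the dish level, the ball in the middle, and leave everything else where it is. Do not pour or set it down: finish while holding the dish still and level there, with the ball at rest in the dish's centre.

Things in the scene. Friction and masses are not known exactly. Their poses are not given: they have to be found in the camera images.
- dish: Round shallow aluminium dish, 155 mm across, rim 24 mm high, 0.24-0.4 kg, with pouring lip and fixed bow handle, loose on the table. Origin: centre of its flat underside (foot 90 mm across); z up; x out along the lip, y along the handle. At the start x points about to the robot's left, along the fence. Its floor rises outwards at 14 degrees from a flat seat 20 mm across.
- grip (a point): Centre of the wooden grip on the level top of the dish's bow (7 mm rod in the dish's y-z plane): 60 mm long (dish y), 16 mm wide (dish x), 22 mm high, 95 mm straight above the dish's origin, its underside 52 mm above the ball's top. Pinch it across its width.
- lip (a point): Tip of the dish's pouring lip, a 30 mm wide trough 23 mm past the rim: in the dish's frame 100 mm out along x and 29 mm up.
- seat (a point): Middle of the dish's floor, 8 mm above its underside: where the ball belongs.
- ball_center (a point): Centre of the loose steel ball, 24 mm in diameter, 56 g. It rolls up the dish's floor when the dish tips or is jerked.
- fence: Straight aluminium rip fence, 50 mm thick (x), 62 cm long (y), 60 mm high, fixed on the saw table, roughly across in front of the robot. Origin: middle of its underside; x square to its length, away from the robot; y along it to the robot's left; z up.
- cup: Low flared steel cup, open on top, 40 mm high, 34 mm across the foot, 64 mm across the rim, 3 mm wall, loose (0.15 kg), standing near the fence on the robot's side (its centre 66 mm from the fence's middle line). Origin: centre of its underside.
- mouth (a point): Middle of the flared cup's mouth, level with its rim, 40 mm above the table.
- tin: Bystander: straight-sided open steel tin, 48 mm across, 58 mm high, also standing along the fence (cup and tin swap places). Not the cup meant. Origin: centre of its underside.
- race: Bystander: steel bearing ring, 42 mm across, 14 mm high, beside the dish. Origin: centre of its underside.
- offcut: Bystander: wood offcut 50 x 80 x 19 mm by the fence. Origin: centre of its underside.
- pushstick: Bystander: plywood push stick, 28 cm long, 12 mm thick, far left. Origin: near its middle, underside.
- screwdriver: Bystander: screwdriver, 20 cm long, far right. Origin: its middle, underside.
- tape: Bystander: grey tape measure 65 x 35 x 60 mm, right. Origin: centre of its underside.
- jar: Bystander: glass jar with steel lid, 64 mm across, 100 mm high, left. Origin: centre of its underside.
- ball: The same loose ball; its origin and axes turn with it as it rolls (use ball_center for where it is).
Not all that is in view belongs to the job. Of the things that look like the dish, the largest one is meant.

How it is judged (in metres and radians):
On the way, in this order (a step that is already met when the one before it is completed fails the run):
1. the dish is lifted clear of the table with the lip still along the fence and the ball in the middle (height (world z) of dish above 0.025 m and angle between the x axis of dish and the y axis of fence, either way round below 0.5 rad and horizontal distance between ball_center and seat below 0.022 m and contact force between the fingers and dish above 0.5 N), for 0.1 s.
2. in the air, the dish has been turned a quarter turn: the lip points squarely at the fence (height (world z) of dish above 0.025 m and angle between the x axis of dish and the x axis of fence, either way round below 0.15 rad and angle between dish's own z axis and vertical below 0.15 rad and horizontal distance between ball_center and seat below 0.022 m), for 0.1 s.
At the end, for the whole second after the job is handed in: The gripper holds the dish still in the air, touching nothing else: lip tip within 18 mm sideways of the flared cup's mouth centre and 12 to 75 mm above its rim, lip pointing at the fence, square within 8.5 degrees, dish level within 4.5 degrees, ball at rest within 14 mm of the centre (horizontal distance between lip and mouth below 0.018 m and z of lip in the frame of mouth between 0.012 and 0.075 m and angle between the x axis of dish and the x axis of fence, either way round below 0.15 rad and x of dish in the frame of fence below -0.11 m and angle between dish's own z axis and vertical below 0.08 rad and horizontal distance between ball_center and seat below 0.014 m and height (world z) of ball_center above 0.05 m and linear speed of each of ball, dish below 0.03 m/s and contact force between the fingers and dish above 0.5 N and contact force between dish and cup below 0.1 N and contact force between dish and fence below 0.1 N and contact force between dish and tin below 0.1 N); the arm keeps its last pose, push and grip.
It fails at once if the ball rolls more than 30 mm from the dish's centre (distance between ball_center and seat above 0.034 m).
It fails at once if the dish is tipped by more than 14 degrees (angle between dish's own z axis and vertical above 0.25 rad).
It fails at once if the cup is pushed more than 15 mm (distance of cup from where it was at the start of the episode above 0.015 m).
It fails at once if a bystander is moved more than 25 mm (distance of any of tin, race, offcut, pushstick, screwdriver, tape, jar from where it was at the start of the episode above 0.025 m).
It also fails if it takes over 42 s, if anything falls off the work surface, if the arm or the gripper's body presses on something with over 40 N, if the wrist force passes 120 N, or if a joint passes its speed limit or range.

## Working session

There is one attempt and no reset: what is moved stays moved. The work goes in short steps, Python scripts to look and compute and a tool call to move; the robot and the scene stay as the last step left them, time stands still between calls to the robot, and variables do not carry over. Pictures are saved under pics/ and viewed, about 8 in all and at most 12, crops included, and the job is handed in when it is done.

Besides the shell and the picture viewer there is one more tool, called after ">>>" as name(argument=value, ...), one argument or row to a line, values as JSON. send_rows: Moves the arm, as the interface text tells. Its arguments: {"type":"object","properties":{"plan":{"type":"array","items":{"type":"object","properties":{"x":{"type":"number"},"y":{"type":"number"},"z":{"type":"number"},"wx":{"type":"number"},"wy":{"type":"number"},"wz":{"type":"number"},"fingers":{"type":"number"}}}},"force":{"type":"number"}},"required":["plan"]}

```bash
mkdir -p pics
cat > h.py <<'E'
import numpy as np, cv2
from bench import arm
def pts(d):
    z=d["z_map"]; v,u=np.mgrid[0:480,0:640]
    P=np.stack([(u-d["cx"])/d["fx"]*z,(v-d["cy"])/d["fy"]*z,z],-1)
    W=(P-np.array(d["t"]))@np.array(d["R"])
    W[z==0]=np.nan
    return W
def proj(d,X):
    c=np.array(d["R"])@np.array(X,float)+np.array(d["t"]); return d["fx"]*c[0]/c[2]+d["cx"],d["fy"]*c[1]/c[2]+d["cy"]
E
python3 - <<'E'
from h import *
s=arm.state(); print(s, arm.pinch_z)
for n in("top","side"):
    d=arm.get_image(n); cv2.imwrite(f"pics/{n}0.png",d["img"][:,:,::-1]); np.savez(f"{n}0.npz",**d)
    print(n,d["fx"],d["R"],d["t"])
E
```

```text
{'time': 0.0, 'qpos': array([ 1.10348387,  0.41796826, -0.01032904,  1.61415882,  0.00472408,
        1.1107056 , -0.05299616]), 'qvel': array([-1.04096792e-03, -5.21562417e-04,  4.36183031e-04,  3.14611538e-05,
       -3.80734805e-04, -5.47713873e-04, -2.75563271e-04]), 'joint_torque': array([ 2.10764527e-03, -8.64444208e+01,  6.79690652e-01, -4.34889722e+01,
        1.91888935e-02,  7.52187887e-03, -3.62407388e-05]), 'tool_pos': array([ 258.02019887, -568.87869896,  230.67017934]), 'orientation': array([ 9.77415856e-01,  2.11324096e-01, -1.77974272e-04, -5.81606891e-04]), 'force': array([-0.44310237, -0.25406609, -0.20586552]), 'moment': array([-0.05451765, -0.00012003,  0.02838908]), 'width': 85.22508386497226} 18.700000000000003
top 478.68962349549105 [[-0.01869742 -0.9998113  -0.00526987]
 [-0.98321641  0.01934329 -0.18141478]
 [ 0.18148249  0.00178943 -0.98339255]] [ -22.90205479  516.30276568 1325.33953566]
side 571.8545363436168 [[-0.79574286 -0.60536338  0.01812408]
 [-0.34473119  0.42813436 -0.83538098]
 [ 0.49794951 -0.67099638 -0.5493725 ]] [ 380.84013528  242.69687273 1110.51767027]
```

View pics/top0.png

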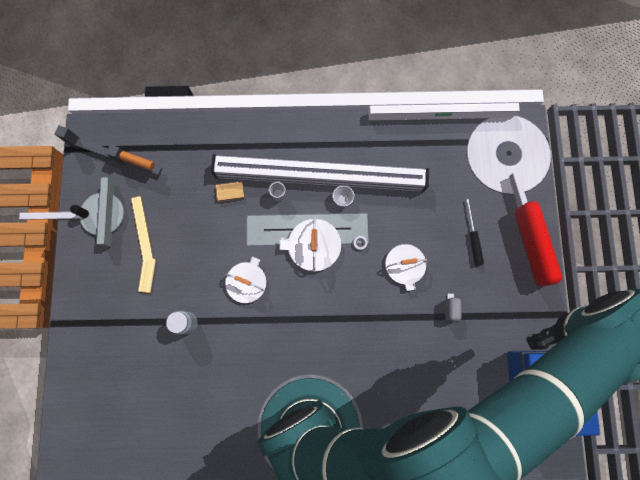

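View pics/side0.png

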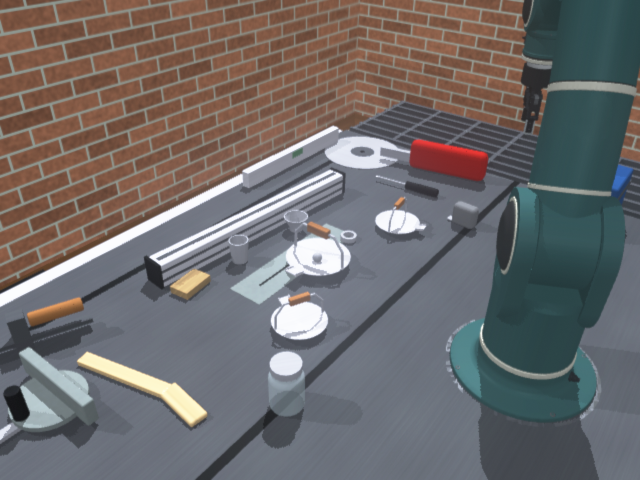

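The top view shows the large dish at about (314,245) with its lip at (285,244). The flared cup is at (343,196), the tin at (277,189), the race at (360,242), and the fence runs (215,165)–(427,180). The side view agrees and shows the ball in the middle of the dish, at (317,258).

```bash
cat > m.py <<'E'
from h import *
for n in("top","side"):
    d=dict(np.load(f"{n}0.npz")); W=pts(d); hsv=cv2.cvtColor(d["img"],cv2.COLOR_RGB2HSV)
    Z=W[...,2]
    box=(slice(205,285),slice(268,352)) if n=="top" else (slice(215,285),slice(270,360))
    m=np.zeros(Z.shape,bool); m[box]=1
    if n=="top":
        print("table z", np.nanmedian(Z[300:315,300:420]))
        f=np.zeros_like(m); f[150:192,210:432]=1; f&=(abs(Z-60)<6)
        P=W[f]; c=P.mean(0); r=cv2.minAreaRect(P[:,:2].astype(np.float32)); print("fence top",c,r)
        q=np.linalg.svd(P[:,:2]-c[:2],full_matrices=False)[2][0]; print(" yaw of y",np.arctan2(*(-q if q[1]<0 else q)[::-1])-np.pi/2)
    w=m&(hsv[...,0]<18)&(hsv[...,1]>110)&(Z>75)&(Z<125)
    P=W[w]; print(n,"grip",len(P),P.mean(0),np.percentile(P[:,2],[5,50,95]),cv2.minAreaRect(P[:,:2].astype(np.float32)))
    q=np.linalg.svd(P[:,:2]-P[:,:2].mean(0),full_matrices=False)[2][0];print(" grip axis",np.degrees(np.arctan2(q[1],q[0])))
    # dish rim
    r=m&(Z>19)&(Z<32); P=W[r]; print(" rim n",len(P),P[:,:2].min(0),P[:,:2].max(0))
    np.save(f"rim_{n}.npy",P)
    from scipy.optimize import least_squares
    k=np.ones(len(P),bool)
    x=np.array([*np.median(P[:,:2],0)])
    g=lambda x:np.hypot(P[:,0]-x[0],P[:,1]-x[1])-76
    s=least_squares(g,x,loss="soft_l1",f_scale=2); x=s.x
    R=np.hypot(P[:,0]-x[0],P[:,1]-x[1]); print(" rim centre",x,np.percentile(R,[5,25,50,75,95]))
    L=P[R>86]; 
    if len(L): print(" lip n",len(L),L.mean(0),"yaw",np.degrees(np.arctan2(*(L.mean(0)[:2]-x)[::-1])))
    for nm,b in (("cup",(slice(180,212),slice(328,360))),("tin",(slice(178,205),slice(266,290)))) if n=="top" else (("cup",(slice(205,235),slice(280,312))),("tin",(slice(230,268),slice(225,252)))):
        m2=np.zeros(Z.shape,bool); m2[b]=1; h0=40 if nm=="cup" else 58
        P=W[m2&(abs(Z-h0)<6)]; print(nm,len(P),P.min(0) if len(P) else 0,P.max(0) if len(P) else 0,cv2.minEnclosingCircle(P[:,:2].astype(np.float32)) if len(P) else 0)
    P=W[m&(Z<31)&(Z>20)]
    print()
d=dict(np.load("top0.npz")); cv2.imwrite("pics/c0.png",cv2.resize(d["img"][165:290,255:375,::-1],None,fx=6,fy=6,interpolation=2)[:600+150])
E
python3 m.py
```

```text
table z -0.11373055362798351
fence top [725.08846283 -40.83108903  60.37573046] ((704.9103393554688, -38.3614501953125), (633.9329833984375, 99.88512420654297), 85.09819793701172)
 yaw of y -0.08598165821057013
top grip 87 [514.51423951 -20.48133588 105.75812492] [101.59091512 105.95872123 110.48020218] ((514.7354736328125, -21.398242950439453), (11.092928886413574, 57.0912971496582), 89.07683563232422)
 grip axis 178.20186110039566
 rim n 1150 [438.01788122 -96.45684149] [590.60593145  78.76975049]
 rim centre [513.16444949 -18.78476683] [44.52933535 58.28210107 66.62638511 72.96029949 80.1654527 ]
 lip n 38 [517.22744508  72.59696494  28.38039832] yaw 87.45420361724753
cup 140 [ 625.17216492 -155.80341318   34.20965787] [700.80351273 -65.01168538  45.58361599] ((674.9534912109375, -108.13521575927734), 50.27794647216797)
tin 63 [648.4711611   58.09024365  52.42874197] [708.10061248 107.49750557  63.07721347] ((681.3512573242188, 79.59944152832031), 34.32461166381836)

side grip 57 [511.81876752 -19.88140154 106.61885268] [104.27378086 106.69887621 109.01199711] ((510.53515625, -20.350048065185547), (15.043723106384277, 52.34326934814453), 78.97604370117188)
 grip axis 177.09678094484673
 rim n 1307 [ 434.22563194 -134.65712607] [703.89305615  80.91809893]
 rim centre [516.45242036 -22.12050464] [ 39.57857773  58.77447127  68.42254815  79.13534321 187.18846823]
 lip n 254 [635.41316169 -61.91945318  26.28443226] yaw -18.497938771485643
cup 201 [ 622.39863292 -168.55069357   34.0032963 ] [697.81030288 -77.03296492  45.98068709] ((659.9599609375, -124.89950561523438), 51.56446075439453)
tin 164 [643.97734956  47.48404535  52.23670014] [722.37885584 108.31085933  63.33717882] ((681.9882202148438, 79.50051879882812), 40.57607650756836)
```

```bash
cat > m2.py <<'E'
from h import *
d=dict(np.load("top0.npz"))
def ray(u,v,z):
    R=np.array(d["R"]);o=-R.T@d["t"];r=R.T@np.array([(u-d["cx"])/d["fx"],(v-d["cy"])/d["fy"],1]);return o+r*(z-o[2])/r[2]
im=cv2.resize(d["img"][170:280,265:375,::-1],None,fx=5.4,fy=5.4,interpolation=cv2.INTER_CUBIC)
def ring(c,r,z,col):
    q=[proj(d,[c[0]+r*np.cos(a),c[1]+r*np.sin(a),z]) for a in np.linspace(0,6.283,60)]
    q=((np.array(q)-[265,170]+.5)*5.4).astype(int); cv2.polylines(im,[q],True,col,1)
ring((513.5,-20),77.5,24,(0,0,255)); ring((659,-113),32,40,(0,255,0)); ring((659,-113),17,0,(255,0,0))
for s in((8,30),(-8,30),(-8,-30),(8,-30)): pass
cv2.imwrite("pics/crop1.png",im)
for u,v in((343,196),(344,195)): print(ray(u,v,40))
E
python3 m2.py
```

```text
[ 653.69500704 -107.95447576   40.        ]
[ 656.67338147 -110.97344908   40.        ]
```

View pics/crop1.png

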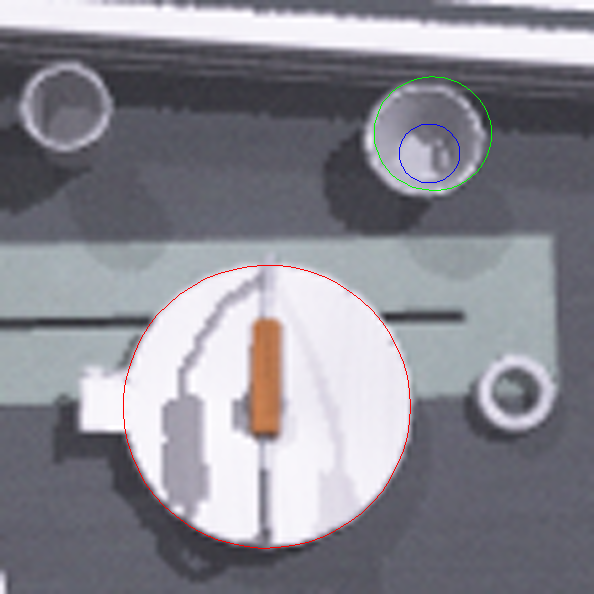

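>>> send_rows(
  plan=[
    {"wz":-0.12,"z":-0.01},
    {"wz":-0.12},
    {"wz":-0.12},
    {"wz":-0.12},
    {"wz":-0.12},
    {"wz":-0.12},
    {"wz":-0.12},
    {"wz":-0.12},
  ],
)

```text
validation failed for argument at $.pl...
```

The red ring fits the dish rim at (513.5, −20). The cup's true rim sits about 5 px left of and 3 px below my green ring, so the cup is at about (657, −110). The move call was refused, so I'll send every field in each row.

>>> send_rows(
  plan=[
    {"x":0,"y":0,"z":0,"wx":0,"wy":0,"wz":-0.12,"fingers":0.085},
    {"x":0,"y":0,"z":0,"wx":0,"wy":0,"wz":-0.12,"fingers":0.085},
    {"x":0,"y":0,"z":0,"wx":0,"wy":0,"wz":-0.12,"fingers":0.085},
    {"x":0,"y":0,"z":0,"wx":0,"wy":0,"wz":-0.12,"fingers":0.085},
    {"x":0,"y":0,"z":0,"wx":0,"wy":0,"wz":-0.12,"fingers":0.085},
    {"x":0,"y":0,"z":0,"wx":0,"wy":0,"wz":-0.12,"fingers":0.085},
    {"x":0,"y":0,"z":0,"wx":0,"wy":0,"wz":-0.12,"fingers":0.085},
    {"x":0,"y":0,"z":0,"wx":0,"wy":0,"wz":-0.12,"fingers":0.085},
  ],
  force=70,
)

```text
time: 0.77
tool_pos: [258.1, -569.0, 230.9]
orientation: [0.767, 0.641, 0.0, -0.0]
force: [0.7, 0.6, 0.2]
width: 85.3
```

>>> send_rows(
  plan=[
    {"x":0,"y":0,"z":0,"wx":0,"wy":0,"wz":-0.107,"fingers":0.085},
    {"x":0,"y":0,"z":0,"wx":0,"wy":0,"wz":-0.107,"fingers":0.085},
    {"x":0,"y":0,"z":0,"wx":0,"wy":0,"wz":-0.107,"fingers":0.085},
    {"x":0,"y":0,"z":0,"wx":0,"wy":0,"wz":-0.107,"fingers":0.085},
    {"x":0,"y":0,"z":0,"wx":0,"wy":0,"wz":-0.107,"fingers":0.085},
    {"x":0,"y":0,"z":0,"wx":0,"wy":0,"wz":-0.107,"fingers":0.085},
    {"x":0,"y":0,"z":0,"wx":0,"wy":0,"wz":-0.107,"fingers":0.085},
    {"x":0,"y":0,"z":0,"wx":0,"wy":0,"wz":-0.107,"fingers":0.085},
  ],
)

```text
time: 1.43
tool_pos: [258.0, -569.0, 230.9]
orientation: [0.432, 0.902, 0.0, -0.0]
force: [-0.3, -0.3, 0.3]
width: 85.2
```

>>> send_rows(
  plan=[
    {"x":0,"y":0,"z":0,"wx":0,"wy":0,"wz":-0.107,"fingers":0.085},
    {"x":0,"y":0,"z":0,"wx":0,"wy":0,"wz":-0.107,"fingers":0.085},
    {"x":0,"y":0,"z":0,"wx":0,"wy":0,"wz":-0.107,"fingers":0.085},
    {"x":0,"y":0,"z":0,"wx":0,"wy":0,"wz":-0.107,"fingers":0.085},
    {"x":0,"y":0,"z":0,"wx":0,"wy":0,"wz":-0.107,"fingers":0.085},
    {"x":0,"y":0,"z":0,"wx":0,"wy":0,"wz":-0.107,"fingers":0.085},
    {"x":0,"y":0,"z":0,"wx":0,"wy":0,"wz":-0.107,"fingers":0.085},
    {"x":0,"y":0,"z":0,"wx":0,"wy":0,"wz":-0.107,"fingers":0.085},
  ],
)

```text
time: 2.1
tool_pos: [258.0, -569.0, 230.9]
orientation: [0.019, 1.0, 0.0, -0.0]
force: [-0.0, -0.7, -0.1]
width: 85.1
```

>>> send_rows(
  plan=[
    {"x":-0.0146,"y":0.0349,"z":0,"wx":0,"wy":0,"wz":0,"fingers":0.085},
    {"x":-0.0146,"y":0.0349,"z":0,"wx":0,"wy":0,"wz":0,"fingers":0.085},
    {"x":-0.0146,"y":0.0349,"z":0,"wx":0,"wy":0,"wz":0,"fingers":0.085},
    {"x":-0.0146,"y":0.0349,"z":0,"wx":0,"wy":0,"wz":0,"fingers":0.085},
    {"x":-0.0146,"y":0.0349,"z":0,"wx":0,"wy":0,"wz":0,"fingers":0.085},
    {"x":-0.0146,"y":0.0349,"z":0,"wx":0,"wy":0,"wz":0,"fingers":0.085},
    {"x":-0.0146,"y":0.0349,"z":0,"wx":0,"wy":0,"wz":0,"fingers":0.085},
    {"x":-0.0146,"y":0.0349,"z":0,"wx":0,"wy":0,"wz":0,"fingers":0.085},
  ],
)

```text
time: 2.77
tool_pos: [387.3, -293.6, 231.2]
orientation: [0.022, 1.0, -0.0, -0.0]
force: [0.9, -1.7, -0.0]
width: 84.7
```

>>> send_rows(
  plan=[
    {"x":-0.0146,"y":0.0349,"z":0,"wx":0,"wy":0,"wz":0,"fingers":0.085},
    {"x":-0.0146,"y":0.0349,"z":0,"wx":0,"wy":0,"wz":0,"fingers":0.085},
    {"x":-0.0146,"y":0.0349,"z":0,"wx":0,"wy":0,"wz":0,"fingers":0.085},
    {"x":-0.0146,"y":0.0349,"z":0,"wx":0,"wy":0,"wz":0,"fingers":0.085},
    {"x":-0.0146,"y":0.0349,"z":0,"wx":0,"wy":0,"wz":0,"fingers":0.085},
    {"x":-0.0146,"y":0.0349,"z":0,"wx":0,"wy":0,"wz":0,"fingers":0.085},
    {"x":-0.0146,"y":0.0349,"z":0,"wx":0,"wy":0,"wz":0,"fingers":0.085},
    {"x":-0.0146,"y":0.0349,"z":0,"wx":0,"wy":0,"wz":0,"fingers":0.085},
  ],
)

```text
time: 3.43
tool_pos: [516.3, -19.9, 231.2]
orientation: [0.022, 1.0, -0.0, -0.0]
force: [0.3, -0.6, 0.1]
width: 84.9
```

>>> send_rows(
  plan=[
    {"x":0.003,"y":0,"z":0.0125,"wx":0,"wy":0,"wz":0,"fingers":0.05},
    {"x":0,"y":0,"z":0.0125,"wx":0,"wy":0,"wz":0,"fingers":0.05},
    {"x":0,"y":0,"z":0.0125,"wx":0,"wy":0,"wz":0,"fingers":0.05},
    {"x":0,"y":0,"z":0.0125,"wx":0,"wy":0,"wz":0,"fingers":0.05},
    {"x":0,"y":0,"z":0.0125,"wx":0,"wy":0,"wz":0,"fingers":0.05},
    {"x":0,"y":0,"z":0.0125,"wx":0,"wy":0,"wz":0,"fingers":0.05},
    {"x":0,"y":0,"z":0.0125,"wx":0,"wy":0,"wz":0,"fingers":0.05},
    {"x":0,"y":0,"z":0.0125,"wx":0,"wy":0,"wz":0,"fingers":0.05},
  ],
)

```text
time: 4.1
tool_pos: [512.8, -21.8, 130.0]
orientation: [0.022, 1.0, -0.0, -0.0]
force: [1.3, -0.3, -0.1]
width: 49.6
```

Run:
```python
from h import *
d=arm.get_image("side"); s=arm.state(); print(s["tool_pos"],s["orientation"],s["width"])
im=cv2.resize(d["img"][150:290,250:390,::-1],None,fx=4,fy=4,interpolation=2)
for p in ((*s["tool_pos"][:2],s["tool_pos"][2]),(513.5,-20,106),(513.5,-20,95)):
    u,v=proj(d,p); cv2.circle(im,(int((u-250)*4),int((v-150)*4)),3,(0,255,0),-1)
cv2.imwrite("pics/s1.png",im)
```

```text
[511.83828828 -21.81130014 127.97621225] [ 2.21646187e-02  9.99753420e-01  1.85265784e-04 -1.33979810e-03] 49.676039323692386
```

View pics/s1.png

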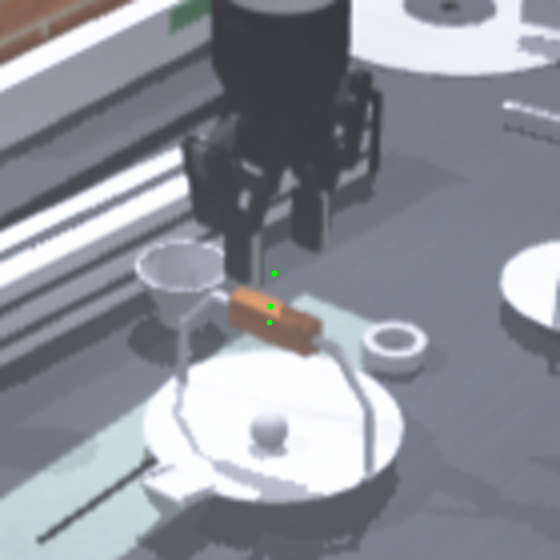

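The side view shows the open fingers straddling the wooden grip. The grip's centre is near (275,322) in the crop, within about 2 mm of the tool axis. I'll descend and close.

>>> send_rows(
  plan=[
    {"x":0,"y":0,"z":0.007,"wx":0,"wy":0,"wz":0,"fingers":0.05},
    {"x":0,"y":0,"z":0.007,"wx":0,"wy":0,"wz":0,"fingers":0.05},
    {"x":0,"y":0,"z":0.007,"wx":0,"wy":0,"wz":0,"fingers":0.05},
    {"x":0,"y":0,"z":0.007,"wx":0,"wy":0,"wz":0,"fingers":0.05},
    {"x":0,"y":0,"z":0.007,"wx":0,"wy":0,"wz":0,"fingers":0.05},
    {"x":0,"y":0,"z":0.007,"wx":0,"wy":0,"wz":0,"fingers":0.05},
    {"x":0,"y":0,"z":0.006,"wx":0,"wy":0,"wz":0,"fingers":0.05},
    {"x":0,"y":0,"z":0.003,"wx":0,"wy":0,"wz":0,"fingers":0.05},
  ],
)

```text
time: 4.82
tool_pos: [512.7, -21.4, 79.4]
orientation: [0.022, 1.0, 0.0, -0.0]
force: [0.1, -0.5, 0.0]
width: 50.0
```

>>> send_rows(
  plan=[
    {"x":0,"y":0,"z":0,"wx":0,"wy":0,"wz":0,"fingers":0.035},
    {"x":0,"y":0,"z":0,"wx":0,"wy":0,"wz":0,"fingers":0.032},
    {"x":0,"y":0,"z":0,"wx":0,"wy":0,"wz":0,"fingers":0.029},
    {"x":0,"y":0,"z":0,"wx":0,"wy":0,"wz":0,"fingers":0.026},
    {"x":0,"y":0,"z":0,"wx":0,"wy":0,"wz":0,"fingers":0.023},
    {"x":0,"y":0,"z":0,"wx":0,"wy":0,"wz":0,"fingers":0.021},
    {"x":0,"y":0,"z":0,"wx":0,"wy":0,"wz":0,"fingers":0.019},
    {"x":0,"y":0,"z":0,"wx":0,"wy":0,"wz":0,"fingers":0.018},
  ],
)

```text
time: 5.48
tool_pos: [513.0, -21.4, 80.3]
orientation: [0.022, 1.0, 0.0, 0.0]
force: [0.4, 0.5, -0.6]
width: 17.9
```

>>> send_rows(
  plan=[
    {"x":0,"y":0,"z":0,"wx":0,"wy":0,"wz":0,"fingers":0.017},
    {"x":0,"y":0,"z":0,"wx":0,"wy":0,"wz":0,"fingers":0.016},
    {"x":0,"y":0,"z":0,"wx":0,"wy":0,"wz":0,"fingers":0.014},
    {"x":0,"y":0,"z":0,"wx":0,"wy":0,"wz":0,"fingers":0.01},
    {"x":0,"y":0,"z":0,"wx":0,"wy":0,"wz":0,"fingers":0.005},
    {"x":0,"y":0,"z":0,"wx":0,"wy":0,"wz":0,"fingers":0.0},
    {"x":0,"y":0,"z":0,"wx":0,"wy":0,"wz":0,"fingers":0.0},
    {"x":0,"y":0,"z":0,"wx":0,"wy":0,"wz":0,"fingers":0.0},
  ],
)

```text
time: 6.15
tool_pos: [513.0, -21.3, 80.5]
orientation: [0.022, 1.0, 0.0, 0.0]
force: [-2.0, 1.7, 5.9]
width: 14.8
```

Run:
```python
from h import *
s=arm.state(); print({k:np.round(s[k],4) for k in("time","tool_pos","orientation","width","force","moment")})
d=arm.get_image("side")
cv2.imwrite("pics/s2.png",cv2.resize(d["img"][150:290,250:390,::-1],None,fx=4,fy=4,interpolation=2))
```

```text
{'time': np.float64(6.15), 'tool_pos': array([513.0421, -21.2744,  80.5191]), 'orientation': array([2.190e-02, 9.998e-01, 0.000e+00, 1.000e-04]), 'width': np.float64(14.7702), 'force': array([-2.0228,  1.6895,  5.8665]), 'moment': array([ 0.2626,  0.4514, -0.003 ])}
```

View pics/s2.png

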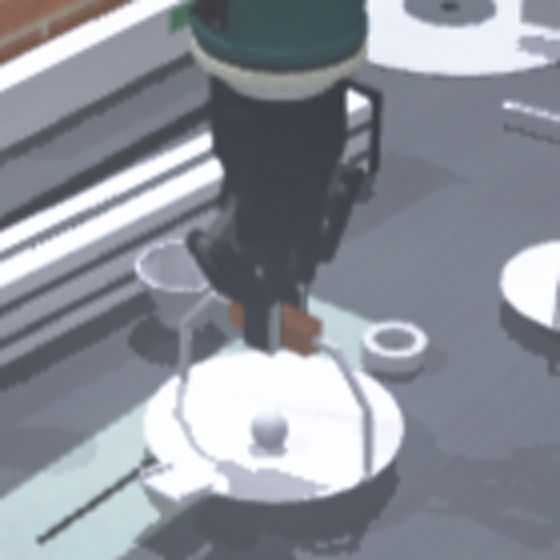

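The fingers are closed on the middle of the grip (width 14.8 mm) and the ball is centred at (270,430) in the crop. I'll lift gently.

>>> send_rows(
  plan=[
    {"x":0,"y":0,"z":-0.0005,"wx":0,"wy":0,"wz":0,"fingers":0.0},
    {"x":0,"y":0,"z":-0.001,"wx":0,"wy":0,"wz":0,"fingers":0.0},
    {"x":0,"y":0,"z":-0.0015,"wx":0,"wy":0,"wz":0,"fingers":0.0},
    {"x":0,"y":0,"z":-0.002,"wx":0,"wy":0,"wz":0,"fingers":0.0},
    {"x":0,"y":0,"z":-0.003,"wx":0,"wy":0,"wz":0,"fingers":0.0},
    {"x":0,"y":0,"z":-0.004,"wx":0,"wy":0,"wz":0,"fingers":0.0},
    {"x":0,"y":0,"z":-0.004,"wx":0,"wy":0,"wz":0,"fingers":0.0},
    {"x":0,"y":0,"z":-0.004,"wx":0,"wy":0,"wz":0,"fingers":0.0},
  ],
  force=90,
)

```text
time: 6.87
tool_pos: [513.0, -21.4, 100.8]
orientation: [0.022, 1.0, 0.0, 0.0]
force: [-0.0, -0.5, -2.7]
width: 14.4
```

>>> send_rows(
  plan=[
    {"x":0,"y":0,"z":-0.005,"wx":0,"wy":0,"wz":0,"fingers":0.0},
    {"x":0,"y":0,"z":-0.005,"wx":0,"wy":0,"wz":0,"fingers":0.0},
    {"x":0,"y":0,"z":-0.005,"wx":0,"wy":0,"wz":0,"fingers":0.0},
    {"x":0,"y":0,"z":-0.005,"wx":0,"wy":0,"wz":0,"fingers":0.0},
    {"x":0,"y":0,"z":-0.005,"wx":0,"wy":0,"wz":0,"fingers":0.0},
    {"x":0,"y":0,"z":-0.005,"wx":0,"wy":0,"wz":0,"fingers":0.0},
    {"x":0,"y":0,"z":-0.003,"wx":0,"wy":0,"wz":0,"fingers":0.0},
    {"x":0,"y":0,"z":-0.001,"wx":0,"wy":0,"wz":0,"fingers":0.0},
  ],
)

```text
time: 7.53
tool_pos: [513.2, -21.4, 134.9]
orientation: [0.022, 1.0, -0.0, 0.0]
force: [0.2, 0.1, -2.8]
width: 14.7
```

Run:
```python
from h import *
s=arm.state(); print({k:np.round(s[k],4) for k in("time","tool_pos","orientation","width","force","moment")})
d=arm.get_image("side")
cv2.imwrite("pics/s3.png",cv2.resize(d["img"][130:290,250:410,::-1],None,fx=3.7,fy=3.7,interpolation=2))
```

```text
{'time': np.float64(7.5333), 'tool_pos': array([513.1796, -21.4278, 134.8632]), 'orientation': array([ 2.190e-02,  9.998e-01, -1.000e-04,  3.000e-04]), 'width': np.float64(14.6594), 'force': array([ 0.2228,  0.1057, -2.8007]), 'moment': array([-0.0517, -0.0552,  0.003 ])}
```

View pics/s3.png

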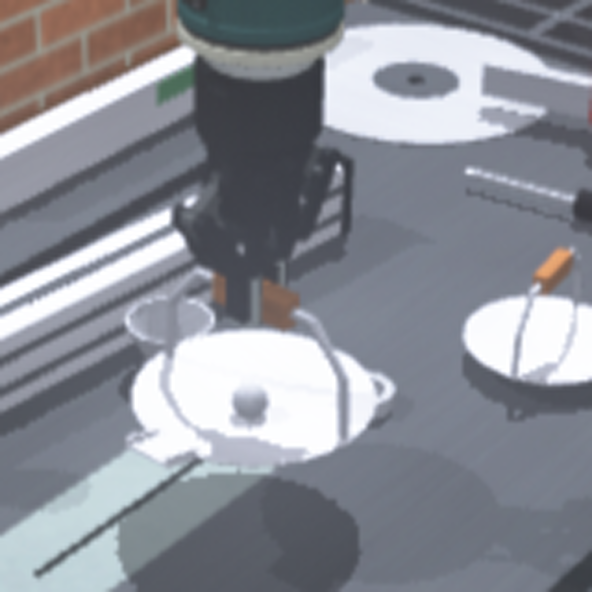

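Lifted 54 mm, level, with the ball centred at (250,402) in the crop. Next is a clockwise turn of about 1.62 rad, in place.

>>> send_rows(
  plan=[
    {"x":0,"y":0,"z":0,"wx":0,"wy":0,"wz":0.02,"fingers":0.0},
    {"x":0,"y":0,"z":0,"wx":0,"wy":0,"wz":0.04,"fingers":0.0},
    {"x":0,"y":0,"z":0,"wx":0,"wy":0,"wz":0.06,"fingers":0.0},
    {"x":0,"y":0,"z":0,"wx":0,"wy":0,"wz":0.0767,"fingers":0.0},
    {"x":0,"y":0,"z":0,"wx":0,"wy":0,"wz":0.0767,"fingers":0.0},
    {"x":0,"y":0,"z":0,"wx":0,"wy":0,"wz":0.0767,"fingers":0.0},
    {"x":0,"y":0,"z":0,"wx":0,"wy":0,"wz":0.0767,"fingers":0.0},
    {"x":0,"y":0,"z":0,"wx":0,"wy":0,"wz":0.0767,"fingers":0.0},
  ],
)

```text
time: 8.25
tool_pos: [512.8, -21.4, 134.0]
orientation: [0.273, 0.962, 0.0, -0.0]
force: [-0.3, 0.5, -3.4]
width: 14.3
```

>>> send_rows(
  plan=[
    {"x":0,"y":0,"z":0,"wx":0,"wy":0,"wz":0.0767,"fingers":0.0},
    {"x":0,"y":0,"z":0,"wx":0,"wy":0,"wz":0.0767,"fingers":0.0},
    {"x":0,"y":0,"z":0,"wx":0,"wy":0,"wz":0.0767,"fingers":0.0},
    {"x":0,"y":0,"z":0,"wx":0,"wy":0,"wz":0.0767,"fingers":0.0},
    {"x":0,"y":0,"z":0,"wx":0,"wy":0,"wz":0.0767,"fingers":0.0},
    {"x":0,"y":0,"z":0,"wx":0,"wy":0,"wz":0.0767,"fingers":0.0},
    {"x":0,"y":0,"z":0,"wx":0,"wy":0,"wz":0.0767,"fingers":0.0},
    {"x":0,"y":0,"z":0,"wx":0,"wy":0,"wz":0.0767,"fingers":0.0},
  ],
)

```text
time: 8.92
tool_pos: [512.8, -21.3, 134.0]
orientation: [0.55, 0.835, -0.0, -0.0]
force: [-0.3, 0.3, -2.8]
width: 14.6
```

>>> send_rows(
  plan=[
    {"x":0,"y":0,"z":0,"wx":0,"wy":0,"wz":0.0767,"fingers":0.0},
    {"x":0,"y":0,"z":0,"wx":0,"wy":0,"wz":0.0767,"fingers":0.0},
    {"x":0,"y":0,"z":0,"wx":0,"wy":0,"wz":0.0767,"fingers":0.0},
    {"x":0,"y":0,"z":0,"wx":0,"wy":0,"wz":0.0767,"fingers":0.0},
    {"x":0,"y":0,"z":0,"wx":0,"wy":0,"wz":0.0767,"fingers":0.0},
    {"x":0,"y":0,"z":0,"wx":0,"wy":0,"wz":0.06,"fingers":0.0},
    {"x":0,"y":0,"z":0,"wx":0,"wy":0,"wz":0.04,"fingers":0.0},
    {"x":0,"y":0,"z":0,"wx":0,"wy":0,"wz":0.02,"fingers":0.0},
  ],
)

```text
time: 9.58
tool_pos: [512.8, -21.3, 134.0]
orientation: [0.74, 0.672, -0.0, -0.0]
force: [0.3, 0.4, -3.6]
width: 14.3
```

```bash
cat > look.py <<'E'
from h import *
import sys
k=sys.argv[1]
s=arm.state(); print({q:np.round(s[q],4) for q in("time","tool_pos","orientation","width","force","moment")}); o=s["orientation"]
print("tool x yaw",np.degrees(2*np.arctan2(o[1],o[0])))
d=arm.get_image("top"); np.savez(f"top{k}.npz",**d)
e=arm.get_image("side"); np.savez(f"side{k}.npz",**e)
a=cv2.resize(d["img"][165:275,280:390,::-1],None,fx=5,fy=5,interpolation=2)[:540]
b=cv2.resize(e["img"][150:290,250:390,::-1],None,fx=3.9,fy=3.9,interpolation=2)[:540]
cv2.imwrite(f"pics/l{k}.png",cv2.resize(np.hstack([a[:540,:540],b[:540,:540]]),(800,400)))
E
python3 look.py 1
```

```text
{'time': np.float64(9.5833), 'tool_pos': array([512.807 , -21.2732, 133.9991]), 'orientation': array([ 7.404e-01,  6.722e-01, -2.000e-04, -2.000e-04]), 'width': np.float64(14.2593), 'force': array([ 0.2992,  0.4121, -3.632 ]), 'moment': array([0.0199, 0.0029, 0.0203])}
tool x yaw 84.4716374960513
```

View pics/l1.png

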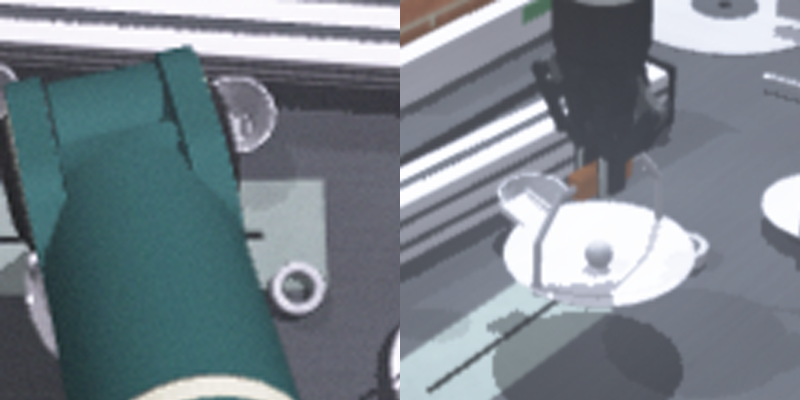

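Turned a quarter: tool yaw 84.5° puts the lip at about −5.5°, against −4.9° for the fence. The ball is still central, at (598,253). The arm hides most of the top view, so I'll translate gently to the cup.

>>> send_rows(
  plan=[
    {"x":-0.0007,"y":0.0005,"z":0,"wx":0,"wy":0,"wz":0,"fingers":0.0},
    {"x":-0.0015,"y":0.001,"z":0,"wx":0,"wy":0,"wz":0,"fingers":0.0},
    {"x":-0.0022,"y":0.0015,"z":0,"wx":0,"wy":0,"wz":0,"fingers":0.0},
    {"x":-0.003,"y":0.002,"z":0,"wx":0,"wy":0,"wz":0,"fingers":0.0},
    {"x":-0.0037,"y":0.0025,"z":0,"wx":0,"wy":0,"wz":0,"fingers":0.0},
    {"x":-0.0037,"y":0.0025,"z":0,"wx":0,"wy":0,"wz":0,"fingers":0.0},
    {"x":-0.0037,"y":0.0025,"z":0,"wx":0,"wy":0,"wz":0,"fingers":0.0},
    {"x":-0.0037,"y":0.0025,"z":0,"wx":0,"wy":0,"wz":0,"fingers":0.0},
  ],
)

```text
time: 10.35
tool_pos: [526.1, -45.5, 134.3]
orientation: [0.74, 0.673, -0.0, -0.0]
force: [0.1, 0.7, -3.6]
width: 14.5
```

>>> send_rows(
  plan=[
    {"x":-0.0037,"y":0.0025,"z":0,"wx":0,"wy":0,"wz":0,"fingers":0.0},
    {"x":-0.0037,"y":0.0025,"z":0,"wx":0,"wy":0,"wz":0,"fingers":0.0},
    {"x":-0.0037,"y":0.0025,"z":0,"wx":0,"wy":0,"wz":0,"fingers":0.0},
    {"x":-0.0037,"y":0.0025,"z":0,"wx":0,"wy":0,"wz":0,"fingers":0.0},
    {"x":-0.0037,"y":0.0025,"z":0,"wx":0,"wy":0,"wz":0,"fingers":0.0},
    {"x":-0.0037,"y":0.0025,"z":0,"wx":0,"wy":0,"wz":0,"fingers":0.0},
    {"x":-0.0037,"y":0.0025,"z":0,"wx":0,"wy":0,"wz":0,"fingers":0.0},
    {"x":-0.0037,"y":0.0025,"z":0,"wx":0,"wy":0,"wz":0,"fingers":0.0},
  ],
)

```text
time: 11.02
tool_pos: [543.2, -76.6, 134.3]
orientation: [0.739, 0.673, 0.0, -0.0]
force: [0.5, -0.4, -3.2]
width: 14.5
```

>>> send_rows(
  plan=[
    {"x":-0.0037,"y":0.0025,"z":0,"wx":0,"wy":0,"wz":0,"fingers":0.0},
    {"x":-0.0037,"y":0.0025,"z":0,"wx":0,"wy":0,"wz":0,"fingers":0.0},
    {"x":-0.0037,"y":0.0025,"z":0,"wx":0,"wy":0,"wz":0,"fingers":0.0},
    {"x":-0.0037,"y":0.0025,"z":0,"wx":0,"wy":0,"wz":0,"fingers":0.0},
    {"x":-0.003,"y":0.002,"z":0,"wx":0,"wy":0,"wz":0,"fingers":0.0},
    {"x":-0.0022,"y":0.0015,"z":0,"wx":0,"wy":0,"wz":0,"fingers":0.0},
    {"x":-0.0015,"y":0.001,"z":0,"wx":0,"wy":0,"wz":0,"fingers":0.0},
    {"x":-0.0007,"y":0.0005,"z":0,"wx":0,"wy":0,"wz":0,"fingers":0.0},
  ],
)

```text
time: 11.68
tool_pos: [555.9, -100.0, 134.3]
orientation: [0.739, 0.673, -0.0, -0.0]
force: [-0.2, -0.1, -3.7]
width: 14.1
```

```bash
cat >> look.py <<'E'
# side overlay: believed cup ring, believed lip tip / dish axis points
t=s["tool_pos"]; yaw=2*np.arctan2(o[1],o[0])-np.pi/2
D=np.array([t[0]+1.4,t[1]-.5,t[2]-80.5]); f=np.array([np.cos(yaw),np.sin(yaw),0]); l=np.array([-f[1],f[0],0])
L=D+100*f+[0,0,29]; print("dish",D,"lip",L,"yaw",np.degrees(yaw))
x0,y0,w,h,k4=255,150,130,110,6
im=cv2.resize(e["img"][y0:y0+h,x0:x0+w,::-1],None,fx=k4,fy=k4,interpolation=2)[:600]
def P(X): u,v=proj(e,X); return (int((u-x0+.5)*k4),int((v-y0+.5)*k4))
def poly(Q,c): cv2.polylines(im,[np.array([P(q) for q in Q])],False,c,1)
an=np.linspace(0,6.283,50)
poly([[657+32*np.cos(a),-110+32*np.sin(a),40] for a in an],(0,255,0))
poly([D+[77.5*np.cos(a),77.5*np.sin(a),24] for a in an],(0,0,255))
poly([L+15*l,L-15*l],(0,0,255))
cv2.circle(im,P([657,-110,40]),3,(0,255,0),-1); cv2.circle(im,P(L*[1,1,0]+[0,0,40]),3,(0,0,255),-1); cv2.circle(im,P(D+[0,0,20]),3,(255,0,0),-1)
cv2.imwrite(f"pics/o{k}.png",im)
E
python3 look.py 2
```

```text
{'time': np.float64(11.6833), 'tool_pos': array([555.9296, -99.9557, 134.2614]), 'orientation': array([ 0.7395,  0.6732, -0.    , -0.    ]), 'width': np.float64(14.0645), 'force': array([-0.1581, -0.1468, -3.6701]), 'moment': array([-0.0144, -0.007 ,  0.0581])}
tool x yaw 84.62940203075013
dish [ 557.32956351 -100.45574271   53.76136094] lip [ 656.89057615 -109.81548432   82.76136094] yaw -5.370597969249871
```

View pics/o2.png

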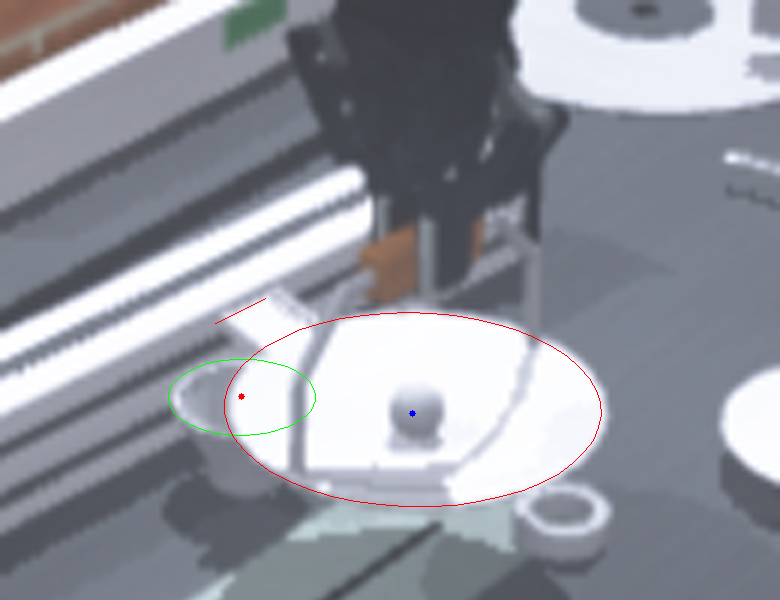

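The overlay matches. The real rim lies within about 1 native px of the predicted red ring, the cup's left and bottom edges match the green ring, and the ball is at the dish centre (417,412). The lip is about 2–3 mm short, so I'll creep forward a little and let it settle.

>>> send_rows(
  plan=[
    {"x":0,"y":0.0003,"z":0,"wx":0,"wy":0,"wz":0,"fingers":0.0},
    {"x":0,"y":0.0003,"z":0,"wx":0,"wy":0,"wz":0,"fingers":0.0},
    {"x":0,"y":0.0003,"z":0,"wx":0,"wy":0,"wz":0,"fingers":0.0},
    {"x":0,"y":0.0003,"z":0,"wx":0,"wy":0,"wz":0,"fingers":0.0},
    {"x":0,"y":0.0003,"z":0,"wx":0,"wy":0,"wz":0,"fingers":0.0},
    {"x":0,"y":0.0003,"z":0,"wx":0,"wy":0,"wz":0,"fingers":0.0},
    {"x":0,"y":0.0003,"z":0,"wx":0,"wy":0,"wz":0,"fingers":0.0},
    {"x":0,"y":0.0003,"z":0,"wx":0,"wy":0,"wz":0,"fingers":0.0},
  ],
)

```text
time: 12.45
tool_pos: [558.3, -100.0, 134.3]
orientation: [0.739, 0.673, 0.0, -0.0]
force: [-0.0, -0.6, -3.7]
width: 14.0
```

>>> send_rows(
  plan=[
    {"x":0,"y":0,"z":0,"wx":0,"wy":0,"wz":0,"fingers":0.0},
    {"x":0,"y":0,"z":0,"wx":0,"wy":0,"wz":0,"fingers":0.0},
    {"x":0,"y":0,"z":0,"wx":0,"wy":0,"wz":0,"fingers":0.0},
    {"x":0,"y":0,"z":0,"wx":0,"wy":0,"wz":0,"fingers":0.0},
    {"x":0,"y":0,"z":0,"wx":0,"wy":0,"wz":0,"fingers":0.0},
    {"x":0,"y":0,"z":0,"wx":0,"wy":0,"wz":0,"fingers":0.0},
    {"x":0,"y":0,"z":0,"wx":0,"wy":0,"wz":0,"fingers":0.0},
    {"x":0,"y":0,"z":0,"wx":0,"wy":0,"wz":0,"fingers":0.0},
  ],
)

```text
time: 13.12
tool_pos: [558.2, -100.0, 134.3]
orientation: [0.739, 0.673, -0.0, -0.0]
force: [-0.5, -0.5, -3.2]
width: 14.7
```

>>> send_rows(
  plan=[
    {"x":0,"y":0,"z":0,"wx":0,"wy":0,"wz":0,"fingers":0.0},
    {"x":0,"y":0,"z":0,"wx":0,"wy":0,"wz":0,"fingers":0.0},
    {"x":0,"y":0,"z":0,"wx":0,"wy":0,"wz":0,"fingers":0.0},
    {"x":0,"y":0,"z":0,"wx":0,"wy":0,"wz":0,"fingers":0.0},
    {"x":0,"y":0,"z":0,"wx":0,"wy":0,"wz":0,"fingers":0.0},
    {"x":0,"y":0,"z":0,"wx":0,"wy":0,"wz":0,"fingers":0.0},
    {"x":0,"y":0,"z":0,"wx":0,"wy":0,"wz":0,"fingers":0.0},
    {"x":0,"y":0,"z":0,"wx":0,"wy":0,"wz":0,"fingers":0.0},
  ],
)

```text
time: 13.78
tool_pos: [558.2, -100.0, 134.3]
orientation: [0.739, 0.673, 0.0, -0.0]
force: [0.7, 0.6, -2.9]
width: 14.3
```

```bash
python3 look.py 3
python3 - <<'E'
from h import *
import time
a=np.load("side3.npz")["img"].astype(int)
for i in range(3):
    b=arm.get_image("side")["img"].astype(int)
    q=abs(a-b)[195:240,295:355].sum(2); print("change near ball",q.max(),q.mean()); a=b
E
```

```text
{'time': np.float64(13.7833), 'tool_pos': array([558.2278, -99.9607, 134.2592]), 'orientation': array([ 0.7394,  0.6733,  0.    , -0.    ]), 'width': np.float64(14.3358), 'force': array([ 0.7186,  0.5987, -2.9348]), 'moment': array([ 0.0024,  0.0069, -0.0076])}
tool x yaw 84.63705804483317
dish [ 559.62784405 -100.46070494   53.7591621 ] lip [ 659.19010647 -109.80714286   82.7591621 ] yaw -5.362941955166827
change near ball 4 0.5159259259259259
change near ball 4 0.5066666666666667
change near ball 5 0.4981481481481482
```

View pics/o3.png

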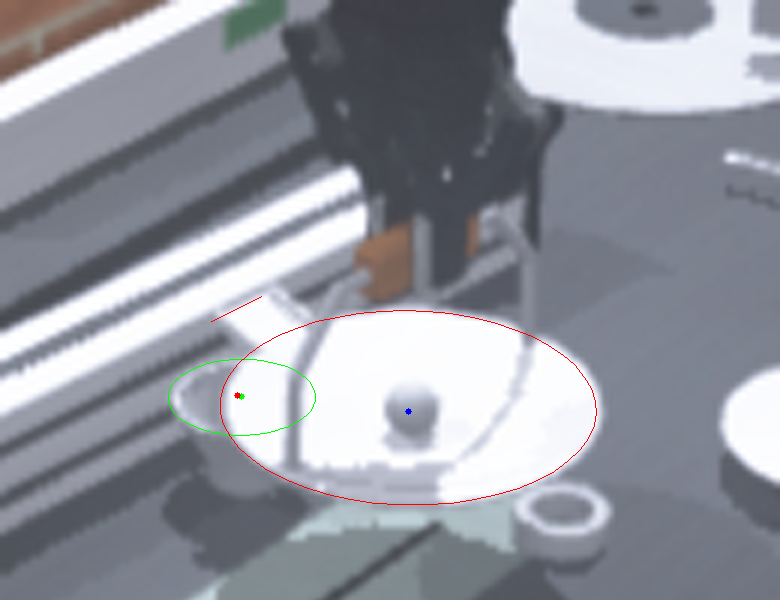

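The lip tip at (215–262, 297–320) is above the cup's mouth, the dish is level with its predicted rim, and the ball is centred at (411,408). Frame-to-frame change near the ball is only noise, so I'm handing in.

```bash
python3 -c "
from bench import arm
print(arm.close_job()); s=arm.state(); print(s['time'],s['tool_pos'],s['width'])"
```

```text
the job is handed in; nothing more can be done
None
the job is handed in; nothing more can be done
```

The dish is held still and level over the flared cup, and the job was handed in at about 14 s of the 42 s allowed. No verdict was reported.

I gripped the dish by its handle and lifted it 54 mm with the lip still along the fence. I then turned it about 93° clockwise in the air and moved it so the lip came over the cup.

Last checks before handing in:

| Check | Measured | Limit |
|---|---|---|
| Lip tip to mouth centre, sideways | 2–3 mm | 18 mm |
| Lip height above the cup's rim | about 43 mm | 12–75 mm |
| Lip off square to the fence | about 0.5° | 8.5° |
| Dish level | no tilt seen against the predicted rim | 4.5° |
| Ball | at the dish's centre, no motion between frames | within 14 mm, at rest |

- **How measured:** The lip offset and angle come from my measured poses and arm readings, and the side view agreed to about 1 pixel. The arm hid the dish from the top camera after the turn, so I did not check the final position from above.
- **Disagreement:** My fence measurement put the cup about 62 mm from the fence's middle line, against the stated 66 mm. I relied on the cup's rim as seen in the images instead.
- **Refused call:** The first move call was refused because its rows left out some fields; nothing moved.

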